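Turn the edger spindle wheel-down to drain and latch it

ROBOT

A 6-joint arm with a two-finger parallel gripper is mounted at the origin on the work surface. World frame = base frame: x ahead of the robot, y to its left, z up, the work surface at z = 0. Lengths are in m, angles in rad, forces in N, time in s.
With the tool pointing down it reaches from about 0.375 to 0.9 m from the base axis. Payload 3.1 kg.
Tool frame: the origin (TCP) lies between the finger pads; the fingertips stand 22 mm ahead of it and the grasp point (between the pads) lies 3 mm ahead of it; z points along the fingers, y is the line along which they close (so a half turn about z gives the same grasp; the last joint's range is limited). The gripper opens to 87 mm and grips with 3 to 60 N. Pads are 19 mm wide; open, the fingers measure 117 mm over their backs; the gripper's body (75 mm by 190 mm) begins 51 mm behind the grasp point.
Start: joints at [-1.526, 0.527, 1.433, -0, 1.181, -0.178], TCP at [0.138, -0.61, 0.245] pointing down, gripper open.
Joint ranges: [-3.08, 3.08], [-0.75, 2.2], [0.22, 2.44], [-1.43, 4.57], [0, 2.65], [-2.85, 2.85]. Speed limits (rad/s): [2.79, 2.79, 3.14, 3.14, 3.14, 3.14].

INTERFACE

Orientations are given as a unit quaternion [x, y, z, w].
In Python, from rig import get_obs, camera, get_calibration, hand_in, cut_out gives the robot as it stands.
- The arm moves only by the shell command python3 -m inch 'ROWS' [OPENING] [FORCE]. ROWS is JSON, one flat list of numbers, 6 for each row, row after row: the shift along the tool's x, y, z scaled (see below), then the turn, a rotation vector about the tool's x, y, z scaled (see below). A call has 1 to 20 rows; each row is the pose to reach, as a shift and turn from the pose commanded when the call began, along the tool's axes at that moment; what a row does not reach only later rows make up. The controller multiplies each number of a shift by 0.08 m and each number of a turn by 90 degrees. A row lasts 1/12 s, in which the tool goes at most 41.7 mm and 7.16 degrees, less where a joint would pass 70% of its speed; a pose out of reach is approached as far as the arm can. A call with a number of a shift or a turn outside -1 to 1 is refused whole. A call with a gripper value outside its range is refused whole. OPENING is the finger opening in mm, from 0 to 87, set as the call begins (- or left out, the last holds). The fingers move at their own pace and stop on an object; FORCE is the grip in N (left out, the last holds). Time passes only in rows, so rows that repeat a pose let the fingers close. It gives the time, the measured TCP pose, the force, the opening and the grip force at its end, in the units of the state.
- get_obs(): the state, without advancing time (a new reading comes with each control period).
- camera(name): name is "scene" or "top"; returns the picture (480x640x3 uint8, red, green, blue); there is no depth.
- get_calibration(name): a dict with "vertical_fov" (degrees; the focal length in pixels is half the picture's height over the tangent of half this angle, whatever the lens; pixels are square), "cx", "cy" (the principal point, pixels), "T" (4x4, takes a point from camera to world coordinates). Camera axes: x right, y down, z forward; pixel columns grow to the right and rows downward; lengths in m; the calibration is good to about 2 mm. A picture is of the moment at which its call begins. get_calibration takes no time and is no camera call.
- hand_in(): hands the job in; it is judged then, once.
Trained networks look in the newest picture that a camera, given by its name, has taken for a name from the list of things; names that differ only in an ending like _2 or _b are one class to them, and where a whole thing is asked for, a point or a joint stands for the part that bears it (a point fixed in the world has none). Each returns a list of dicts, best first, with "conf" (0 to 1); they miss things now and then, are a little off and sometimes report something else, mostly with a low value. They report only what shows in the picture. A call takes as long as a camera call.
- cut_out(camera, thing): "region" (480x640 bool, what is visible of it) and "bbox" ([left, top, right, bottom] in pixels, round what is visible of it).
The state is a dict: "time": time; "q": joint angles; "joint_velocities": joint speeds; "joint_torque": joint torques, N m; "position": TCP position; "tool_rot": TCP orientation; "ft_force": force on the tool from outside, world axes, zero at the start; "moment": the same for the moment, N m; "grip_width": finger opening in m; "grip_force": force on a finger pad.
Only numpy, scipy, OpenCV 4.12 (cv2) and the standard library are available. Lean on these libraries where they do the work, as an engineer would, in place of code of your own. Each camera call takes 0.05 s, during which the arm holds its last target. There are 200 camera calls.

TASK

The lens edger's wheel spindle was put on its sloping draining rest the wrong way round, with the grinding wheel up. Lift it out, turn it end for end clear of the spout and the pillar, which must not be knocked, and lay it gently back in both forks with the wheel at the low end over the drip tray. Then swing the keeper hook by its black handle right round to its stop so that it reaches across above the upper fork; leave the bottle, job tray and spectacle case where they are.

Things in the scene. Friction and masses are not known exactly. Their poses are not given: they have to be found in the camera images.
- rest: Fixed draining rest, grey plate with black beam and forks, base plate 100 x 240 x 10 mm. Origin: on the bench under its middle; z up, +y towards its high (uphill) end, +x towards the keeper's post. The spindle lies over the y axis, rising at 30 degrees to +y, its middle 110 mm above the bench, in two V forks square to the slope: it goes in and out square to the slope (out: up and towards -y).
- seat_low (a point): Fixed point of the rest: where the middle of the spindle's low end piece lies, 81 mm down the slope from the spindle's middle and 69.5 mm above the bench. The white drip tray (84 mm square, rim 28 mm above the bench) stands below. Each V fork (90 degree V, mouth 40 mm wide, 8 mm thick) is 60 mm along the slope from the middle.
- seat_high (a point): Fixed point of the rest: where the middle of the spindle's high end piece lies, 81 mm up the slope from the spindle's middle and 150.5 mm above the bench. Between the forks a sloping beam 26 mm wide runs with its top 44 mm under the spindle's axis.
- spindle_center (a point): Centre of the loose metal spindle, 180 mm long, 0.26 to 0.38 kg; its y axis points along it to the wheel. Middle: aluminium barrel, 22 mm diameter, 100 mm long (grip here); then 12 mm journals, 50 to 72 mm either side, which lie in the forks; then 18 mm long end pieces. It has 6 mm play either way along the slope and may stay or slide down to the lower fork.
- spindle_wheel (a point): Middle of the spindle's wheel end: dark grinding wheel, 44 mm diameter, 18 mm wide, 81 mm from the spindle's centre.
- spindle_plain (a point): Middle of the spindle's plain end: steel drive nut, 20 mm diameter, 18 mm long, 81 mm from the spindle's centre.
- keeper (a joint): Angle of the keeper hook about its upright post, rad. 0 = closed at its stop, arm pointing to the rest's -x across above the upper fork; grows as the arm swings over +y (uphill, 1.57) and on towards +x; stop at 2.9. Light friction (0.05 N m) holds it. Steel arm 66 mm long, 12 mm wide, 174 to 182 mm above the bench; a finger at its tip hangs down to 158 mm.
- keeper_pivot (a point): Keeper's turning axis (vertical), at the height of its arm, 178 mm above the bench: 36 mm to +x and 46 mm to +y of the rest's origin.
- keeper_handle (a point): Middle of the keeper's handle, an upright black round peg 16 mm in diameter, 36 mm from the turning axis, from 182 to 226 mm above the bench (this point is at 206 mm).
- spout: Fixed steel rinsing spout on the bench beside the rest, about 95 mm from the rest's centre line on the +x side: column 22 mm in diameter (44 mm at its foot), 122 mm high, with a short bent nozzle reaching 58 mm away from the rest. Origin at its foot; +x along the nozzle.
- pillar: Fixed steel clamp pillar with black cap on the other (-x) side of the rest, about 97 mm from its centre line: 26 mm in diameter at most (40 mm at its foot), 125 mm high. Origin at its foot.
- bottle: Amber bottle, 56 mm diameter, 150 mm high, loose, beyond the low end of the rest. Origin at its foot.
- jobtray: Grey plastic job tray 130 x 170 x 40 mm with two lenses in it, loose, beyond the high end of the rest. Origin at the middle of its underside.
- case: Blue spectacle case 62 x 160 x 42 mm, loose, beyond the spout. Origin at the middle of its underside.

How it is judged:
By the outcome, as a careful person would: the job done as asked, in the order asked, and still so for the second after the job is handed in, with the robot touching nothing.
It also fails if it takes over 56 s, if anything falls off the work surface, if the arm or the gripper's body presses on something with over 40 N, if the wrist force passes 120 N, or if a joint passes its speed limit or range.

## Working session

There is one attempt and no reset: what is moved stays moved. The work goes in short steps, Python scripts to look and compute and a shell command to move; the robot and the scene stay as the last step left them, time stands still between calls to the robot, and variables do not carry over. Pictures are saved under pics/ and viewed, at most 10 in all, crops included, and the job is handed in when it is done.

```bash
ls; mkdir -p pics; cat > look.py <<'E'
import sys,cv2,numpy as np
from rig import *
for c in ("scene","top"):
    im=camera(c); cv2.imwrite(f"pics/{c}{sys.argv[1]}.png",im[:,:,::-1])
E
python3 look.py 0; python3 - <<'E'
from rig import *
import numpy as np
np.set_printoptions(precision=4,suppress=True)
o=get_obs();print(o)
for c in ("scene","top"):
    k=get_calibration(c);print(c,k)
    for t in ["rest","spindle_center","spindle_wheel","spindle_plain","keeper","keeper_handle","spout","pillar","bottle","jobtray","case"]:
        try:
            camera
            for d in cut_out(c,t)[:2]:
                ys,xs=np.nonzero(d["region"]);print(t,round(d["conf"],2),d["bbox"],xs.mean().round(1),ys.mean().round(1))
        except Exception as e: print(t,e)
print(get_obs()["time"])
E
```

```text
pics
{'time': 0.1, 'q': array([-1.5265,  0.5284,  1.4338, -0.    ,  1.1814, -0.1785]), 'joint_velocities': array([-0.0009, -0.0002, -0.0014, -0.001 ,  0.0006,  0.0013]), 'joint_torque': array([ -0.0004, -44.0984, -17.7151,   0.0634,   0.0534,  -0.0001]), 'position': array([ 0.1381, -0.6089,  0.2437]), 'tool_rot': array([ 0.9938,  0.1112,  0.0001, -0.001 ]), 'ft_force': array([ 0.0726, -0.1228,  0.1388]), 'moment': array([0.0136, 0.0242, 0.0547]), 'grip_force': 0.0, 'grip_width': 0.08680652563301605}
scene {'vertical_fov': 43.71149256250781, 'cx': 321.71803654017236, 'cy': 239.85637610578485, 'T': array([[ 0.2908,  0.8043, -0.5183,  1.3021],
       [ 0.9568, -0.2461,  0.155 , -0.1541],
       [-0.0029, -0.5409, -0.8411,  1.2245],
       [ 0.    ,  0.    ,  0.    ,  1.    ]])}
rest 0.97 [272.9, 188.1, 385.6, 285.4] 328.3 244.5
spindle_center 0.81 [296.4, 190.9, 356.0, 248.4] 328.3 219.0
spindle_wheel 0.89 [294.6, 186.3, 357.3, 251.7] 327.7 219.9
spindle_wheel 0.21 [348.7, 186.1, 386.4, 212.0] 366.5 200.6
spindle_plain 0.78 [294.6, 189.6, 358.0, 252.4] 327.8 219.9
keeper 0.74 [349.4, 18
[... 701 characters left out ...]
173.2, 433.4, 205.0] 417.9 189.6
rest 0.59 [247.0, 226.2, 375.9, 306.1] 312.9 265.0
spindle_center 0.3 [247.5, 239.9, 287.5, 253.4] 269.3 246.5
spindle_wheel 0.74 [268.8, 245.3, 349.3, 284.7] 302.1 264.0
spindle_plain 0.58 [246.6, 228.7, 371.8, 305.4] 312.6 265.0
spindle_plain 0.57 [268.3, 248.4, 351.2, 284.6] 302.6 263.7
keeper_handle 0.76 [244.4, 239.9, 287.8, 252.9] 268.4 246.4
spout 0.89 [289.8, 195.5, 309.8, 232.6] 299.6 216.9
pillar 0.68 [313.7, 298.9, 331.8, 319.5] 320.4 311.1
bottle 0.66 [404.4, 172.4, 436.2, 208.3] 418.4 189.4
jobtray 0.58 [149.3, 276.9, 238.3, 359.8] 192.3 318.4
case 0.67 [247.4, 230.5, 374.2, 310.1] 312.5 265.4
case 0.6 [262.5, 142.2, 340.6, 189.2] 300.9 165.0
1.2
```

View pics/scene0.png

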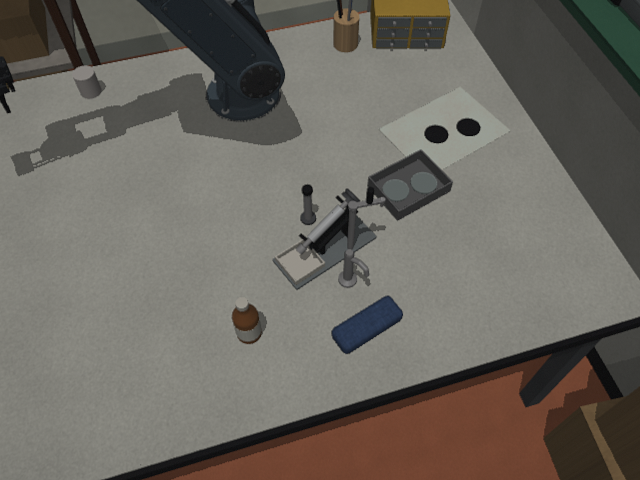

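View pics/top0.png

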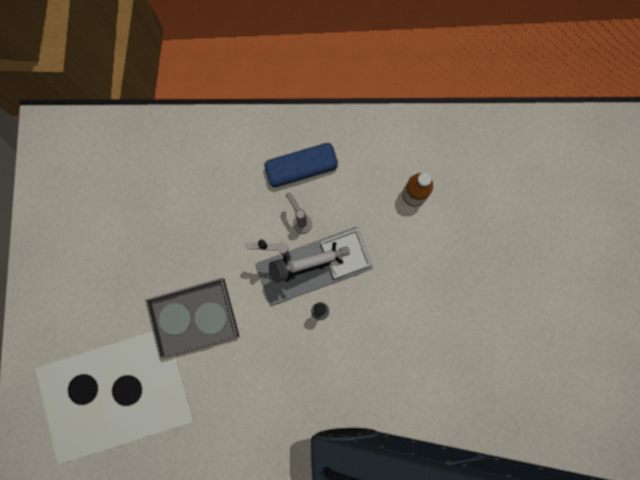

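The scene view has the rest at about (325,240). In the top view it is at (313,265): wheel near (279,270), plain end near (343,252), keeper handle near (262,244). I'll enlarge both.

```bash
python3 - <<'E'
import cv2,numpy as np
a=cv2.imread("pics/top0.png")[180:330,235:385];b=cv2.imread("pics/scene0.png")[170:300,260:400]
cv2.imwrite("pics/ctop.png",cv2.resize(a,(600,600),interpolation=cv2.INTER_CUBIC))
cv2.imwrite("pics/cscene.png",cv2.resize(b,None,fx=4.5,fy=4.5,interpolation=cv2.INTER_CUBIC)[:600])
E
```

```text
(no output)
```

View pics/ctop.png

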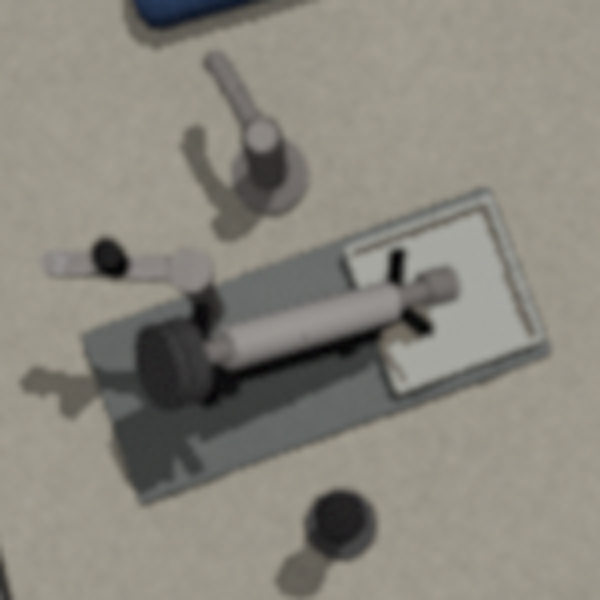

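View pics/cscene.png

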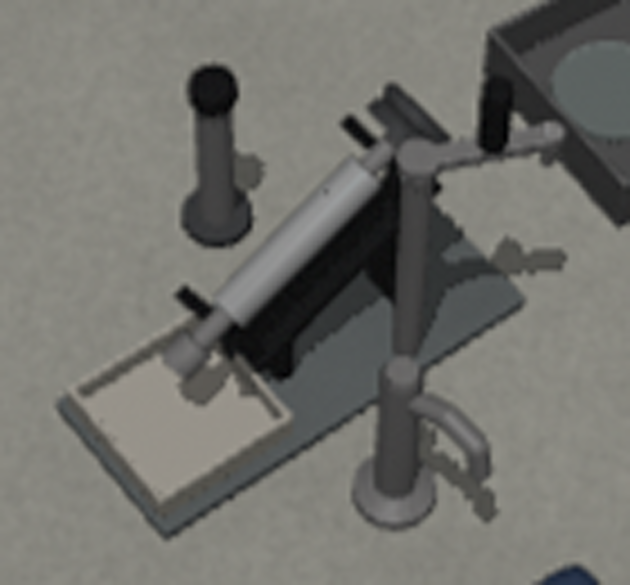

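Top crop: plate corners at (82,337), (145,503), (550,352) and (487,188), with the wheel at the left (high) end. In the scene crop the keeper post top is at (420,155). I'll fit the rest pose from both views.

```bash
cat > geo.py <<'E'
import numpy as np
from rig import *
from scipy.optimize import least_squares
from scipy.spatial.transform import Rotation as R
np.set_printoptions(precision=4,suppress=True)
K={c:get_calibration(c) for c in("scene","top")}
def proj(c,p):
    k=K[c];T=k["T"];f=240/np.tan(np.radians(k["vertical_fov"])/2)
    q=(np.atleast_2d(p)-T[:3,3])@T[:3,:3]
    return q[:,:2]/q[:,2:]*f+[k["cx"],k["cy"]]
def tw(v,p):
    p=np.atleast_2d(p);c,s=np.cos(v[2]),np.sin(v[2])
    return np.c_[v[0]+c*p[:,0]-s*p[:,1],v[1]+s*p[:,0]+c*p[:,1],p[:,2]]
ct=lambda u,v:((u+.5)/4+235-.5,(v+.5)/4+180-.5)
cs=lambda u,v:((u+.5)/4.5+260-.5,(v+.5)/4.5+170-.5)
E
cat > fit.py <<'E'
from geo import *
obs=[("top",(.05,.12,.01),ct(82,337)),("top",(-.05,.12,.01),ct(145,503)),("top",(-.05,-.12,.01),ct(550,352)),("top",(.05,-.12,.01),ct(487,188)),
("top",(.036,.046,.182),ct(192,268)),("scene",(.036,.046,.182),cs(420,155)),("scene",(.05,.12,.01),cs(525,298)),("scene",(-.05,-.12,.01),cs(60,402)),("scene",(.05,-.12,.01),cs(165,522)),
("top",(0,-.0701,.0695),ct(438,285)),("scene",(0,-.0701,.0695),cs(183,355))]
def res(v): return np.concatenate([(proj(c,tw(v,p))[0]-u) for c,p,u in obs])
s=least_squares(res,[.4,.05,.3],loss="soft_l1");v=s.x;print("rest",v,np.degrees(v[2]));print(res(v).reshape(-1,2))
np.save("rest.npy",v)
def tri(us,z=None):
    f=lambda p:np.concatenate([(proj(c,p)[0]-u) for c,u in us])
    if z is not None:
        g=lambda p:f([p[0],p[1],z]); r=least_squares(g,[.4,.05]); return np.r_[r.x,z],np.abs(r.fun).max()
    r=least_squares(f,[.4,.05,.1]);return r.x,np.abs(r.fun).max()
def loc(p):
    d=np.array(p);c,s_=np.cos(v[2]),np.sin(v[2]);x,y=d[:2]-v[:2];return np.array([c*x+s_*y,-s_*x+c*y,d[2]])*1000
for n,us,z in [("spout top",[("top",ct(263,133)),("scene",cs(402,370))],.122),("spout foot",[("top",ct(270,178)),("scene",cs(395,500))],.005),
 ("spout nozzle",[("top",ct(215,60)),("scene",cs(482,440))],None),
 ("pillar top",[("top",ct(341,520)),("scene",cs(212,88))],.12),("handle",[("scene",cs(495,115))],.204),("handletop",[("top",ct(109,252)),("scene",cs(496,85))],.226),
 ("keeper tip",[("top",ct(57,264)),("scene",cs(550,132))],.18),("nut",[("top",ct(438,285)),("scene",cs(183,355))],None),("wheel",[("top",ct(175,365))],.15),("case",[("top",(300.9,165))],.03),("bottle",[("top",(425,180))],.15),("jobtray",[("top",(192.3,318))],.02)]:
    p,e=tri(us,z);print(n,p,"local",loc(p),e)
E
python3 fit.py
```

```text
rest [0.5754 0.0725 0.3529] 20.220917744192974
[[-0.7394 -0.4074]
 [-1.1652  1.1872]
 [ 1.1377  0.5355]
 [ 0.5666 -0.8302]
 [ 0.5498  0.5954]
 [-0.134   0.6792]
 [ 1.0781 -0.4489]
 [-0.6032 -0.3498]
 [ 0.8196  2.7658]
 [ 0.513   0.3859]
 [ 0.747   0.2591]]
spout top [0.6707 0.097  0.122 ] local [ 97.9034  -9.9305 122.    ] 0.47011992812605286
spout foot [0.6718 0.0968 0.005 ] local [ 98.8166 -10.4943   5.    ] 1.7415328430930117
spout nozzle [0.7119 0.1229 0.1117] local [145.5136   0.0963 111.7334] 0.002673473401728188
pillar top [0.4768 0.0578 0.12  ] local [-97.6389  20.2833 120.    ] 0.33123405882139423
handle [0.5948 0.1644 0.204 ] local [ 49.9847  79.4726 204.    ] 2.842170943040401e-14
handletop [0.5952 0.1641 0.226 ] local [ 50.2144  79.1602 226.    ] 0.47819412129717875
keeper tip [0.5964 0.194  0.18  ] local [ 61.6677 106.7382 180.    ] 0.2416007416869661
nut [0.5999 0.0066 0.0713] local [  0.2118 -70.3518  71.2903] 0.687019386708414
wheel [0.551  0.1393 0.15  ] local [  0.1358  71.1404 150.    ] 5.684341886080802e-14
case [0.7969 0.1004 0.03  ] local [217.5016 -50.3511  30.    ] 0.0
bottle [ 0.7322 -0.152   0.15  ] local [  69.5622 -264.8902  150.    ] 2.842170943040401e-14
jobtray [0.4625 0.333  0.02  ] local [-15.9558 283.4535  20.    ] 5.115907697472721e-13
```

```bash
cat > kin.py <<'E'
from geo import *
v=np.load("rest.npy");cz,sz=np.cos(v[2]),np.sin(v[2])
LX=np.array([cz,sz,0]);LY=np.array([-sz,cz,0]);LZ=np.array([0,0,1.])
S=LY*np.cos(np.pi/6)+LZ*.5; N=-LY*.5+LZ*np.cos(np.pi/6)
C=np.array([v[0],v[1],.110])
def Rt(tz,ty): return np.c_[np.cross(ty,tz),ty,tz]
def move(P1,R1):
    o=get_obs();R0=R.from_quat(o["tool_rot"]).as_matrix()
    return np.r_[R0.T@(np.array(P1)-o["position"])/.08, R.from_matrix(R0.T@R1).as_rotvec()/(np.pi/2)]
def wristq(P,Rm,Lt=.25,h=.29,L1=.423,L2=.433,off=.1107):
    W=P-Rm[:,2]*Lt;r=np.hypot(*W[:2]);q1=np.arctan2(W[1],W[0])-np.arcsin(off/r);x=np.sqrt(r*r-off*off);z=W[2]-h
    d=np.hypot(x,z);c=(d*d-L1*L1-L2*L2)/2/L1/L2;q3=np.arccos(np.clip(c,-1,1))
    q2=np.arctan2(x,z)-np.arctan2(L2*np.sin(q3),L1+L2*np.cos(q3))
    M=R.from_euler("ZY",[q1,q2+q3]).as_matrix().T@Rm
    e=R.from_matrix(M).as_euler("ZYZ");return np.r_[q1,q2,q3,e[0],e[1],(e[2]-np.pi/2+np.pi)%(2*np.pi)-np.pi]
E
python3 - <<'E'
from kin import *
o=get_obs();print(wristq(o["position"],R.from_quat(o["tool_rot"]).as_matrix()),o["q"])
for a in (0,-10,-20,-30,10):   # extra tilt from normal, deg (30 => vertical tool for -?)
  t=np.radians(a); tz=-(N*np.cos(t)+S*np.sin(t))
  for s in (1,-1):
    for n in (.003,.13):
      Rm=Rt(tz,s*LX);print(a,s,n,wristq(C-tz*n,Rm),tz)
E
```

```text
[-1.526   0.5279  1.4235  0.      1.1902 -0.178 ] [-1.5265  0.5275  1.4327  0.      1.1814 -0.1785]
0 1 0.003 [-0.2537  0.7214  1.5481  0.4518  1.2252 -0.8385] [-0.1728  0.4692 -0.866 ]
0 1 0.13 [-0.3347  0.6371  1.3904  0.3987  1.4736 -0.7998] [-0.1728  0.4692 -0.866 ]
0 -1 0.003 [-0.2537  0.7214  1.5481  0.4518  1.2252  2.3031] [-0.1728  0.4692 -0.866 ]
0 -1 0.13 [-0.3347  0.6371  1.3904  0.3987  1.4736  2.3418] [-0.1728  0.4692 -0.866 ]
-10 1 0.003 [-0.3009  0.7892  1.4973  0.5487  1.3616 -0.9118] [-0.2222  0.6032 -0.766 ]
-10 1 0.13 [-0.3971  0.7411  1.3124  0.4899  1.6034 -0.8653] [-0.2222  0.6032 -0.766 ]
-10 -1 0.003 [-0.3009  0.7892  1.4973  0.5487  1.3616  2.2298] [-0.2222  0.6032 -0.766 ]
-10 -1 0.13 [-0.3971  0.7411  1.3124  0.4899  1.6034  2.2763] [-0.2222  0.6032 -0.766 ]
-20 1 0.003 [-0.3393  0.8655  1.4441  0.6326  1.4993 -0.9636] [-0.2648  0.7188 -0.6428]
-20 1 0.13 [-0.4462  0.856   1.2291  0.572   1.7333 -0.9081] [-0.2648  0.7188 -0.6428]
-20 -1 0.003 [-0.3393  0.8655  1.4441  0.6326  1.4993  2.178 ] [-0.2648  0.7188 -0.6428]
-20 -1 0.13 [-0.4462  0.856   1.2291  0.572   1.7333  2.2335] [-0.2648  0.7188 -0.6428]
-30 1 0.003 [-0.369   0.9476  1.3899  0.7094  1.6361 -0.9983] [-0.2993  0.8126 -0.5   ]
-30 1 0.13 [-0.4829  0.9783  1.1423  0.6512  1.8614 -0.9313] [-0.2993  0.8126 -0.5   ]
-30 -1 0.003 [-0.369   0.9476  1.3899  0.7094  1.6361  2.1433] [-0.2993  0.8126 -0.5   ]
-30 -1 0.13 [-0.4829  0.9783  1.1423  0.6512  1.8614  2.2103] [-0.2993  0.8126 -0.5   ]
10 1 0.003 [-0.1982  0.6646  1.5949  0.3341  1.0939 -0.7373] [-0.1182  0.3209 -0.9397]
10 1 0.13 [-0.2584  0.5481  1.4615  0.2913  1.3474 -0.7072] [-0.1182  0.3209 -0.9397]
10 -1 0.003 [-0.1982  0.6646  1.5949  0.3341  1.0939  2.4043] [-0.1182  0.3209 -0.9397]
10 -1 0.13 [-0.2584  0.5481  1.4615  0.2913  1.3474  2.4344] [-0.1182  0.3209 -0.9397]
```

```bash

python3 -m inch '[0.4,-0.35,0,0,0,0, 0.85,-0.75,0,0,0,0, 0.92,-0.8,0,0,0,0]' 87 20 | tail -3
for i in 1 2 3 4 5; do python3 -m inch '[0.4,-0.35,0,0,0,0, 0.8,-0.7,0,0,0,0, 0.92,-0.8,0,0,0,0]' >/dev/null; done
python3 - <<'E'
from kin import *
o=get_obs();print(o["time"],o["position"],o["q"],o["ft_force"])
print(move(C+N*.123,Rt(-N,LX)))
E
```

```text
ft_force: [-1.0, 2.0, -0.3]
grip_width: 0.0868
grip_force: 0.0
2.7 [ 0.4865 -0.1342  0.245 ] [-0.4919  0.3651  1.7307  0.0021  1.044   0.8519] [ 0.6251 -0.4831 -0.2564]
[ 1.7582 -1.5068  0.3602  0.2835  0.2472 -1.053 ]
```

```bash

python3 -m inch '[0.2,-0.2,0,0.04,0.03,-0.14, 0.5,-0.4,0,0.07,0.06,-0.26, 0.8,-0.7,0,0.1,0.09,-0.39, 0.88,-0.75,0,0.14,0.12,-0.53, 0.88,-0.75,0,0.14,0.12,-0.53, 0.88,-0.75,0,0.14,0.12,-0.53, 0.88,-0.75,0,0.14,0.12,-0.53, 0.88,-0.75,0,0.14,0.12,-0.53, 0.88,-0.75,0,0.14,0.12,-0.53]' >/dev/null
python3 - <<'E'
from kin import *
o=get_obs();print(o["time"],o["position"],o["q"])
print(move(C+N*.123,Rt(-N,LX)))
E
```

```text
3.45 [ 0.5398 -0.0642  0.2444] [-0.4626  0.4448  1.627   0.2783  1.1934 -0.0683]
[ 1.0863  0.1933  0.6208  0.1395  0.1286 -0.5287]
```

```bash

python3 -m inch '[0.4,0.08,0.1,0.04,0.04,-0.15, 0.7,0.15,0.2,0.08,0.07,-0.3, 1,0.19,0.3,0.12,0.11,-0.45, 1,0.19,0.5,0.14,0.13,-0.53, 1,0.19,0.6,0.14,0.13,-0.53, 1,0.19,0.6,0.14,0.13,-0.53, 1,0.19,0.6,0.14,0.13,-0.53, 1,0.19,0.6,0.14,0.13,-0.53, 1,0.19,0.6,0.14,0.13,-0.53, 1,0.19,0.6,0.14,0.13,-0.53]' >/dev/null
python3 look.py 1
python3 - <<'E'
from kin import *
import cv2
o=get_obs();print(o["time"],o["position"],o["q"],o["ft_force"])
print(move(C+N*.123,Rt(-N,LX)),move(C+N*.003,Rt(-N,LX)))
# check model spindle positions against image
a=cv2.imread("pics/scene0.png");b=cv2.imread("pics/top0.png")
out=[]
for n,im,(x0,y0,w,h) in (("scene",a,(280,180,90,90)),("top",b,(240,200,100,100))):
    m=cv2.resize(im[y0:y0+h,x0:x0+w],(400,400),interpolation=cv2.INTER_CUBIC);f=400/w
    for s in (-.09,-.072,-.05,.05,.072,.09):
        for e in (-.011,0,.011):
            u=proj(n,C+S*s+LX*e)[0];q=((u-[x0,y0]+.5)*f-.5).round().astype(int);cv2.circle(m,tuple(int(i) for i in q),2,(0,0,255) if s<0 else (0,255,0),-1)
    out.append(m)
cv2.imwrite("pics/ov.png",np.hstack(out))
E
```

```text
4.3833 [0.5921 0.01   0.2171] [-0.3608  0.639   1.4178  0.3912  1.4575 -0.8367] [ 0.2862 -0.4526 -0.5068]
[ 0.0273  0.0743  0.025  -0.0005 -0.0013  0.0025] [ 0.0241  0.0754  1.525  -0.0005 -0.0013  0.0025]
```

View pics/ov.png

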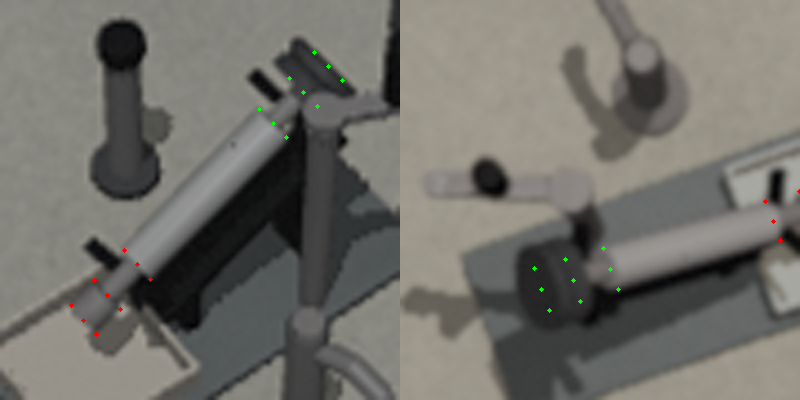

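The model dots match the spindle to about 2 mm, so it sits near the middle of its play. I'll go in and grip.

```bash

python3 -m inch '[0.025,0.075,0.2,0,0,0, 0.025,0.075,0.5,0,0,0, 0.025,0.075,0.8,0,0,0, 0.025,0.075,0.8,0,0,0]' >/dev/null
python3 -m inch '[0,0,0.25,0,0,0, 0,0,0.45,0,0,0, 0,0,0.62,0,0,0, 0,0,0.72,0,0,0, 0,0,0.72,0,0,0]' | tr '\n' ' '
python3 - <<'E'
from kin import *
print(move(C+N*.003,Rt(-N,LX)),get_obs()["ft_force"])
E
python3 -m inch '[0,0,0,0,0,0,0,0,0,0,0,0,0,0,0,0,0,0,0,0,0,0,0,0,0,0,0,0,0,0,0,0,0,0,0,0,0,0,0,0,0,0,0,0,0,0,0,0]' 15 5 | tr '\n' ' '
```

```text
time: 5.13 position: [0.5753, 0.0713, 0.1123] tool_rot: [0.55, 0.793, 0.149, -0.214] ft_force: [-0.3, 0.4, -0.2] grip_width: 0.087 grip_force: 0.0 [-0.0017  0.0063 -0.0058 -0.0018 -0.0026  0.0031] [-0.3496  0.3611 -0.2283]
time: 5.8 position: [0.5762, 0.0707, 0.1126] tool_rot: [0.55, 0.794, 0.149, -0.213] ft_force: [0.3, 0.4, 0.4] grip_width: 0.0417 grip_force: 0.0
```

```bash

python3 -m inch '[0,0,0,0,0,0,0,0,0,0,0,0,0,0,0,0,0,0,0,0,0,0,0,0,0,0,0,0,0,0,0,0,0,0,0,0]' 15 5 | tr '\n' ' '
python3 -m inch '[0,0,0,0,0,0,0,0,0,0,0,0]' | tr '\n' ' '
python3 - <<'E'
from kin import *
o=get_obs();f=o["ft_force"];print(f@LX,f@S,f@N,o["moment"])
E
```

```text
time: 6.3 position: [0.5753, 0.0705, 0.1125] tool_rot: [0.55, 0.794, 0.148, -0.214] ft_force: [-3.5, -1.7, 0.7] grip_width: 0.0217 grip_force: 5.0 time: 6.47 position: [0.5753, 0.0706, 0.1124] tool_rot: [0.55, 0.794, 0.148, -0.214] ft_force: [-4.9, -2.8, 1.9] grip_width: 0.0216 grip_force: 5.0 -5.576613344980451 0.12590530409567946 2.1493565252646154 [-0.6335  0.3683  0.3619]
```

```bash

python3 -m inch '[0,-0.0125,0,0,0,0,0,-0.0125,0,0,0,0,0,-0.0125,0,0,0,0]' | tr '\n' ' '
python3 - <<'E'
from kin import *
o=get_obs();f=o["ft_force"];print(f@LX,f@S,f@N,o["moment"])
E
```

```text
time: 6.72 position: [0.5753, 0.0705, 0.1125] tool_rot: [0.55, 0.794, 0.149, -0.213] ft_force: [-2.2, -0.8, -0.1] grip_width: 0.0218 grip_force: 5.0 -2.372560868387441 -0.008802590743317996 -0.12052139562493429 [-0.5318  0.1092  0.234 ]
```

```bash

python3 -m inch '[0,-0.009,0,0,0,0,0,-0.009,0,0,0,0,0,-0.009,0,0,0,0]' - 45| tr '\n' ' '
python3 -m inch '[0,0,0,0,0,0,0,0,0,0,0,0,0,0,0,0,0,0]' | tr '\n' ' '
python3 - <<'E'
from kin import *
o=get_obs();f=o["ft_force"];print(f@LX,f@S,f@N,o["moment"]);np.savez("grasp.npz",p=o["position"],q=o["tool_rot"]);print(o["position"],o["tool_rot"])
E
```

```text
time: 6.97 position: [0.5752, 0.0704, 0.1125] tool_rot: [0.55, 0.794, 0.15, -0.213] ft_force: [0.2, 0.1, -0.4] grip_width: 0.021 grip_force: 44.9 time: 7.22 position: [0.5753, 0.0702, 0.1125] tool_rot: [0.55, 0.794, 0.149, -0.213] ft_force: [1.2, 0.6, -2.5] grip_width: 0.0207 grip_force: 44.9 1.3323282045588225 -1.1334717567799202 -2.2474433845667665 [-0.3492 -0.4089 -0.2058]
[0.5753 0.0702 0.1125] [ 0.5501  0.7937  0.1494 -0.2126]
```

```bash

python3 -m inch '[0,0,-0.05,0,0,0,0,0,-0.15,0,0,0,0,0,-0.3,0,0,0,0,0,-0.45,0,0,0,0,0,-0.6,0,0,0,0,0,-0.75,0,0,0,0,0,-0.8,0,0,0]' | tr '\n' ' '
python3 -m inch '[0,0,-0.2,0,0,0,0,0,-0.4,0,0,0,0,0,-0.6,0,0,0,0,0,-0.75,0,0,0,0,0,-0.8,0,0,0,0,0,-0.8,0,0,0,0,0,-0.8,0,0,0]' | tr '\n' ' '
python3 look.py 2
cat > inhand.py <<'E'
import sys,cv2
from kin import *
n_=sys.argv[1];sg=float(sys.argv[2]) # sign: direction of wheel along tool x
o=get_obs();Rm=R.from_quat(o["tool_rot"]).as_matrix();G=o["position"]+Rm[:,2]*.003;A=Rm[:,0];B=Rm[:,1]
print(o["ft_force"],o["moment"])
out=[]
for n in("scene","top"):
    im=cv2.imread(f"pics/{n}{n_}.png");u0=proj(n,G)[0].round().astype(int)-45
    m=cv2.resize(im[u0[1]:u0[1]+90,u0[0]:u0[0]+90],(400,400),interpolation=cv2.INTER_CUBIC);f=400/90
    for s in (-.09,-.072,-.05,.05,.072,.09):
        for e in (-.011,0,.011):
            u=proj(n,G+A*s+B*e)[0];q=((u-u0+.5)*f-.5).round();cv2.circle(m,tuple(int(i) for i in q),2,(0,0,255) if s<0 else (0,255,0),-1)
    out.append(m)
cv2.imwrite(f"pics/hand{n_}.png",np.hstack(out))
E
python3 inhand.py 2 1
```

```text
time: 7.8 position: [0.5875, 0.0384, 0.1703] tool_rot: [0.55, 0.794, 0.15, -0.211] ft_force: [0.2, -0.3, -4.0] grip_width: 0.0209 grip_force: 44.9 time: 8.38 position: [0.5964, 0.01, 0.223] tool_rot: [0.55, 0.794, 0.149, -0.214] ft_force: [-0.2, 0.3, -3.6] grip_width: 0.0209 grip_force: 44.9 [ 0.2469 -0.7029 -3.4027] [-0.5867 -0.3466 -0.0022]
```

View pics/hand2.png

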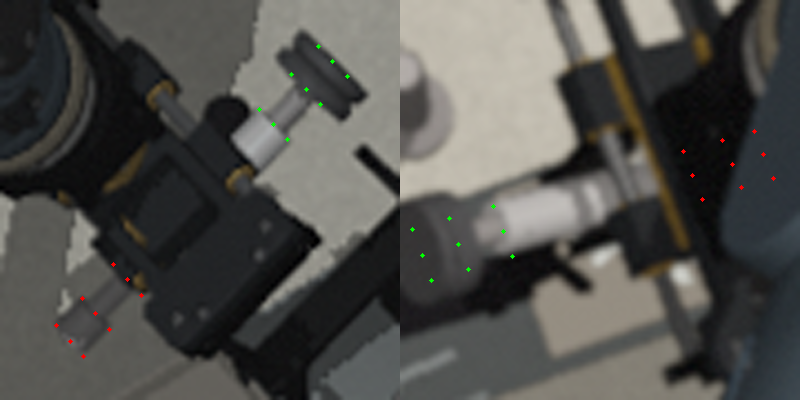

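The spindle is held as modelled, within about 1.5 mm along its axis. I'll turn it end for end about the tool axis.

```bash

python3 -m inch '[0,0,0,0,0,0.02, 0,0,0,0,0,0.06, 0,0,0,0,0,0.12, 0,0,0,0,0,0.19, 0,0,0,0,0,0.26, 0,0,0,0,0,0.33, 0,0,0,0,0,0.4, 0,0,0,0,0,0.47, 0,0,0,0,0,0.54, 0,0,0,0,0,0.61, 0,0,0,0,0,0.68, 0,0,0,0,0,0.75, 0,0,0,0,0,0.82, 0,0,0,0,0,0.89, 0,0,0,0,0,0.94, 0,0,0,0,0,0.98, 0,0,0,0,0,1]' | tr '\n' ' '
python3 -m inch '[0,0,0,0,0,0.02, 0,0,0,0,0,0.06, 0,0,0,0,0,0.12, 0,0,0,0,0,0.19, 0,0,0,0,0,0.26, 0,0,0,0,0,0.33, 0,0,0,0,0,0.4, 0,0,0,0,0,0.47, 0,0,0,0,0,0.54, 0,0,0,0,0,0.61, 0,0,0,0,0,0.68, 0,0,0,0,0,0.75, 0,0,0,0,0,0.82, 0,0,0,0,0,0.89, 0,0,0,0,0,0.94, 0,0,0,0,0,0.98, 0,0,0,0,0,1, 0,0,0,0,0,1]' | tr '\n' ' '
python3 look.py 3; python3 inhand.py 3 1
cat > goal.py <<'E'
from kin import *
g=np.load("grasp.npz");Rg=R.from_quat(g["q"]).as_matrix();Gp=g["p"]+Rg[:,2]*.003
Rn=Rg@np.diag([-1,-1,1])
def to(n,ds=0): return move(Gp+N*n-Rn[:,2]*.003+S*ds,Rn)
o=get_obs();print(o["time"],o["q"])
for n in (.128,.03,0): print(n,to(n))
E
python3 goal.py
```

```text
time: 9.9 position: [0.5961, 0.0106, 0.2223] tool_rot: [0.95, 0.171, -0.047, -0.257] ft_force: [-0.3, -0.5, -3.7] grip_width: 0.0209 grip_force: 45.0 time: 11.4 position: [0.5961, 0.0105, 0.2224] tool_rot: [0.793, -0.55, -0.215, -0.149] ft_force: [-0.2, -0.1, -3.8] grip_width: 0.0207 grip_force: 44.9 [ 0.0878  0.1578 -3.3752] [-0.4495 -0.2207  0.0185]
11.5 [-0.358   0.639   1.4003  0.3917  1.4754  2.3113]
0.128 [ 0.0017 -0.0105 -0.0113  0.0018  0.0013  0.0004]
0.03 [ 0.0069 -0.0135  1.2137  0.0018  0.0013  0.0004]
0 [ 0.0085 -0.0144  1.5886  0.0018  0.0013  0.0004]
```

View pics/hand3.png

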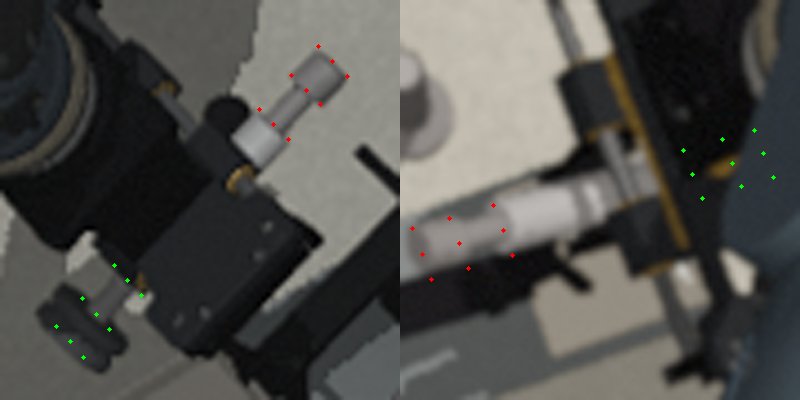

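```bash

python3 -m inch '[0.004,-0.012,0.1,0.002,0.001,0,0.004,-0.012,0.3,0.002,0.001,0,0.004,-0.012,0.5,0.002,0.001,0,0.004,-0.012,0.7,0.002,0.001,0,0.004,-0.012,0.8,0.002,0.001,0,0.004,-0.012,0.8,0.002,0.001,0]' | tr '\n' ' '
python3 -m inch '[0,0,0.1,0,0,0,0,0,0.25,0,0,0,0,0,0.4,0,0,0,0,0,0.52,0,0,0,0,0,0.6,0,0,0,0,0,0.65,0,0,0,0,0,0.65,0,0,0,0,0,0.65,0,0,0]' | tr '\n' ' '
python3 goal.py
```

```text
time: 12.0 position: [0.5848, 0.0416, 0.1658] tool_rot: [0.793, -0.55, -0.214, -0.149] ft_force: [-1.2, 0.2, -3.8] grip_width: 0.0211 grip_force: 44.9 time: 12.67 position: [0.578, 0.0646, 0.1226] tool_rot: [0.794, -0.55, -0.212, -0.15] ft_force: [-0.6, 0.0, -4.2] grip_width: 0.0211 grip_force: 44.9 12.6667 [-0.2865  0.7392  1.5368  0.4423  1.2298  2.2694]
0.128 [-0.0048  0.0048 -1.4517 -0.0011 -0.0005  0.0001]
0.03 [-0.0032  0.0073 -0.2267 -0.0011 -0.0005  0.0001]
0 [-0.0027  0.008   0.1483 -0.0011 -0.0005  0.0001]
```

```bash

python3 -m inch '[0,0.004,0.02,0,0,0,0,0.004,0.04,0,0,0,0,0.004,0.06,0,0,0,0,0.004,0.08,0,0,0,0,0.004,0.1,0,0,0,0,0.004,0.11,0,0,0,0,0.004,0.11,0,0,0]' | tr '\n' ' '
python3 goal.py
cat > f.py <<'E'
from kin import *
o=get_obs();f=o["ft_force"];print(f@LX,f@S,f@N,o["moment"])
E
python3 -m inch '[0,0,0.01,0,0,0,0,0,0.02,0,0,0,0,0,0.02,0,0,0]' | tr '\n' ' '; python3 f.py
python3 -m inch '[0,0,0.01,0,0,0,0,0,0.01,0,0,0,0,0,0.01,0,0,0]' | tr '\n' ' '; python3 f.py; python3 goal.py
```

```text
time: 13.25 position: [0.5758, 0.0688, 0.1149] tool_rot: [0.794, -0.55, -0.212, -0.15] ft_force: [0.7, 0.1, -3.0] grip_width: 0.0206 grip_force: 44.9 13.25 [-0.2811  0.7483  1.5464  0.4473  1.2117  2.265 ]
0.128 [-0.0037 -0.0024 -1.5638 -0.0008 -0.0003 -0.0001]
0.03 [-0.0016 -0.0005 -0.3388 -0.0008 -0.0003 -0.0001]
0 [-0.001   0.0001  0.0362 -0.0008 -0.0003 -0.0001]
time: 13.5 position: [0.5756, 0.0694, 0.1137] tool_rot: [0.794, -0.55, -0.212, -0.15] ft_force: [-0.6, -0.9, -3.3] grip_width: 0.0212 grip_force: 44.9 -0.8606522328404683 -2.2232724698688004 -2.567635854118277 [-0.3963 -0.1933  0.0022]
time: 13.75 position: [0.5755, 0.0697, 0.113] tool_rot: [0.794, -0.55, -0.212, -0.15] ft_force: [-0.1, -0.3, -3.3] grip_width: 0.0208 grip_force: 44.9 -0.14746024269034996 -1.829899471521952 -2.7398124353283615 [-0.4668 -0.1688 -0.0278]
13.75 [-0.2796  0.7507  1.5483  0.4486  1.207   2.264 ]
0.128 [-0.0042 -0.0016 -1.591  -0.0009 -0.0005 -0.    ]
0.03 [-0.0025  0.0006 -0.366  -0.0009 -0.0005 -0.    ]
0 [-0.002   0.0013  0.009  -0.0009 -0.0005 -0.    ]
```

Not seated yet; continue in small steps.

```bash
for i in 1 2; do
python3 -m inch '[0,0,0.008,0,0,0,0,0,0.008,0,0,0,0,0,0.008,0,0,0]' | tail -3| tr '\n' ' '; python3 f.py; done;  python3 goal.py|tail -1
```

```text
ft_force: [-0.1, -0.7, -3.8] grip_width: 0.0206 grip_force: 45.0 -0.3577107487196827 -2.489534399015108 -2.9863464287055295 [-0.4875 -0.1413  0.0521]
ft_force: [-1.8, -2.4, 1.2] grip_width: 0.0207 grip_force: 45.0 -2.553386096445523 -0.8260097936719155 1.8911046373411897 [-0.4601  0.0311  0.1363]
0 [-0.0019  0.0014 -0.0009 -0.0011 -0.0006  0.0001]
```

```bash

python3 -m inch '[0,0.009,0.002,0,0,0,0,0.009,0.002,0,0,0,0,0.009,0.002,0,0,0]' | tail -3| tr '\n' ' '; python3 f.py
python3 -m inch '[0,0,0,0,0,0,0,0,0,0,0,0,0,0,0,0,0,0]' - 5| tail -3| tr '\n' ' '; python3 f.py
```

```text
ft_force: [1.1, -2.3, 2.1] grip_width: 0.0207 grip_force: 45.0 0.19573339449554275 -1.1962259799846697 3.0739455075779265 [-0.307  -0.1041 -0.0378]
ft_force: [1.1, -1.5, 1.7] grip_width: 0.0216 grip_force: 5.0 0.48248530043490906 -0.696400562816787 2.346696257222891 [-0.1779 -0.1473 -0.1294]
```

Nearly load-free at low grip, so it's seated. Open and look before withdrawing.

```bash

python3 -m inch '[0,0,0,0,0,0,0,0,0,0,0,0,0,0,0,0,0,0,0,0,0,0,0,0,0,0,0,0,0,0,0,0,0,0,0,0]' 45 | tail -3| tr '\n' ' '; python3 f.py
python3 -m inch '[0,0,0,0,0,0,0,0,0,0,0,0,0,0,0,0,0,0,0,0,0,0,0,0]' 60 | tail -3| tr '\n' ' '; python3 f.py
python3 look.py 4; python3 inhand.py 4 1
```

```text
ft_force: [-0.6, 0.2, -0.2] grip_width: 0.0442 grip_force: 0.0 -0.4785136050992958 0.2466128837849555 -0.34494346687961974 [-0.13   -0.1361  0.0444]
ft_force: [-0.2, 0.4, -0.5] grip_width: 0.0581 grip_force: 0.0 -0.047001955783523584 0.15837282219105617 -0.6568458860697742 [-0.1435 -0.1187 -0.0456]
[-1.2662 -0.4093  0.3984] [-0.1879 -0.085   0.0308]
```

View pics/hand4.png

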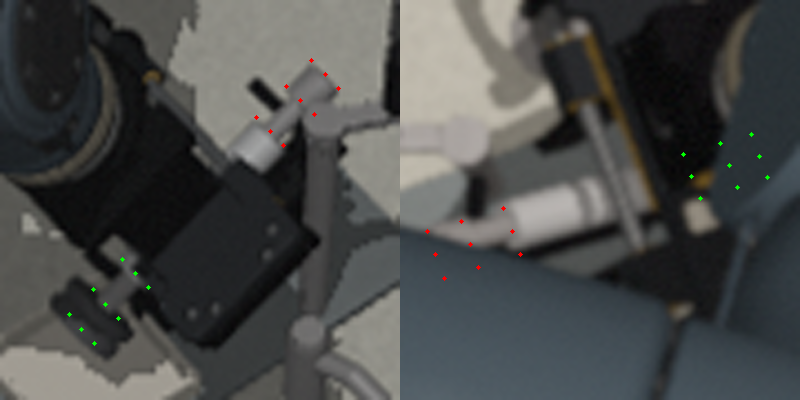

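The picture shows the spindle lying in both forks, with the wheel low at about (90,315) and the nut high at (320,80). I'll back out square to the slope.

```bash

python3 -m inch '[0,0,-0.1,0,0,0,0,0,-0.3,0,0,0,0,0,-0.5,0,0,0,0,0,-0.7,0,0,0,0,0,-0.9,0,0,0,0,0,-1,0,0,0]' | tr '\n' ' '
python3 -m inch '[0,0,-0.4,0,0,0,0,0,-0.8,0,0,0,0,0,-0.9,0,0,0,0,0,-0.9,0,0,0]' | tr '\n' ' '
cat > kp.py <<'E'
from kin import *
import sys
H=tw(v,[.0501,.0793,0])[0]
def Rv(yaw):
    y=np.radians(yaw);tx=np.array([np.cos(y),np.sin(y),0]);tz=np.array([0,0,-1.]);return np.c_[tx,np.cross(tz,tx),tz]
if __name__=="__main__":
    for z in (.29,.212):
        P=np.r_[H[:2],z];print(z,move(P,Rv(-50)),wristq(P,Rv(-50)))
    print(get_obs()["time"],get_obs()["position"])
E
python3 kp.py
```

```text
time: 16.18 position: [0.5898, 0.0311, 0.1831] tool_rot: [0.794, -0.551, -0.21, -0.15] ft_force: [0.2, 0.6, 0.2] grip_width: 0.0599 grip_force: 0.0 time: 16.52 position: [0.6025, -0.003, 0.2456] tool_rot: [0.794, -0.551, -0.209, -0.151] ft_force: [0.7, -0.5, 0.5] grip_width: 0.06 grip_force: 0.0 0.29 [-2.0012 -0.6446  0.5157 -0.0626  0.3272 -0.2116] [0.089  0.4741 1.3928 0.     1.2747 2.5325]
0.212 [-1.5161 -0.6354  1.3614 -0.0626  0.3272 -0.2116] [0.089  0.5423 1.4835 0.     1.1158 2.5325]
16.5167 [ 0.6025 -0.003   0.2456]
```

```bash

python3 -m inch '[-0.2,-0.05,-0.1,-0.01,0.05,-0.03,-0.4,-0.13,-0.1,-0.02,0.1,-0.07,-0.6,-0.2,0,-0.03,0.16,-0.1,-0.8,-0.25,0.1,-0.04,0.22,-0.14,-1,-0.32,0.2,-0.05,0.27,-0.18,-1,-0.32,0.2,-0.0626,0.327,-0.212,-1,-0.32,0.2,-0.0626,0.327,-0.212,-1,-0.32,0.2,-0.0626,0.327,-0.212]' | tr '\n' ' '; python3 kp.py
```

```text
time: 17.18 position: [0.5959, 0.0817, 0.2685] tool_rot: [0.907, -0.421, -0.005, 0.0] ft_force: [-0.3, -0.0, 0.1] grip_width: 0.0595 grip_force: 0.0 0.29 [-0.7974 -0.6572 -0.2649  0.0031  0.006   0.0027] [0.089  0.4741 1.3928 0.     1.2747 2.5325]
0.212 [-0.7882 -0.6619  0.71    0.0031  0.006   0.0027] [0.089  0.5423 1.4835 0.     1.1158 2.5325]
17.1833 [0.5959 0.0817 0.2685]
```

```bash

python3 -m inch '[-0.1,-0.1,-0.1,0,0,0,-0.3,-0.3,-0.26,0,0,0,-0.55,-0.45,-0.26,0.003,0.006,0,-0.75,-0.6,-0.26,0.003,0.006,0,-0.797,-0.657,-0.26,0.003,0.006,0,-0.797,-0.657,-0.26,0.003,0.006,0,-0.797,-0.657,-0.26,0.003,0.006,0]' 45 | tr '\n' ' '; python3 kp.py
python3 look.py 5; python3 - <<'E'
from geo import *
import cv2
out=[]
o=get_obs()
for n in ("scene","top"):
    im=cv2.imread(f"pics/{n}5.png");u=proj(n,o["position"]-[0,0,.08])[0].round().astype(int)-45
    m=cv2.resize(im[u[1]:u[1]+90,u[0]:u[0]+90],(400,400),interpolation=cv2.INTER_CUBIC)
    p=(proj(n,o["position"]-[0,0,.084])[0]-u+.5)*400/90;cv2.circle(m,(int(p[0]),int(p[1])),3,(0,0,255),-1);out.append(m)
cv2.imwrite("pics/kp5.png",np.hstack(out))
E
```

```text
time: 17.77 position: [0.5974, 0.1614, 0.2903] tool_rot: [0.906, -0.422, 0.002, 0.0] ft_force: [-0.2, -1.4, 0.2] grip_width: 0.0447 grip_force: 0.0 0.29 [-0.0463 -0.0005  0.0039 -0.0006 -0.0021  0.0006] [0.089  0.4741 1.3928 0.     1.2747 2.5325]
0.212 [-0.0496  0.0004  0.9789 -0.0006 -0.0021  0.0006] [0.089  0.5423 1.4835 0.     1.1158 2.5325]
17.7667 [0.5974 0.1614 0.2903]
```

View pics/kp5.png

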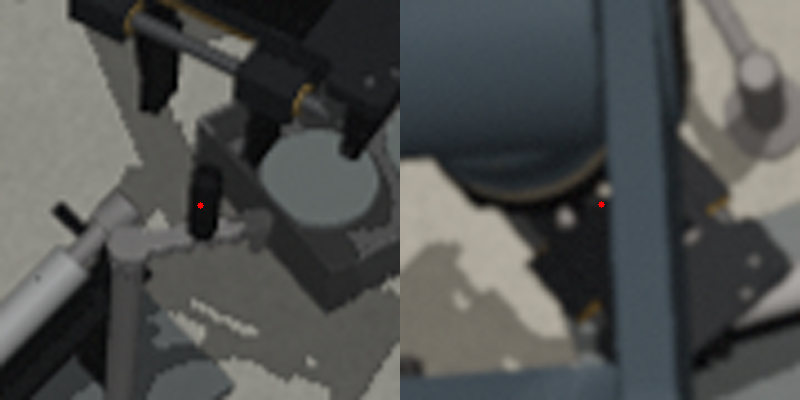

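The red point, straight below the tool, falls on the black handle at (203,205). I'll lower and pinch it lightly.

```bash

python3 -m inch '[-0.04,0,0.2,0,0,0,-0.04,0,0.45,0,0,0,-0.04,0,0.7,0,0,0,-0.04,0,0.9,0,0,0,-0.04,0,0.97,0,0,0,-0.04,0,0.97,0,0,0]' 45 | tr '\n' ' '
python3 -m inch '[0,0,0,0,0,0,0,0,0,0,0,0,0,0,0,0,0,0,0,0,0,0,0,0,0,0,0,0,0,0,0,0,0,0,0,0,0,0,0,0,0,0,0,0,0,0,0,0]' 8 12| tr '\n' ' '
cat > arc.py <<'E'
from kp import *
o=get_obs();piv=tw(v,[.036,.046,0])[0];d=o["position"][:2]-piv[:2];phi=np.arctan2(d[1],d[0])-v[2];print(o["time"],"r",np.hypot(*d),"keeper deg",180-np.degrees(phi),o["ft_force"],o["grip_width"])
R0=R.from_quat(o["tool_rot"]).as_matrix();yaw0=np.arctan2(R0[1,0],R0[0,0])
for k in range(10,int(190-np.degrees(phi)),10):
    a=phi+v[2]+np.radians(k);P=np.r_[piv[:2]+.036*np.r_[np.cos(a),np.sin(a)],o["position"][2]]
    print(k,R0.T@(P-o["position"])/.08,-k/90)
E
python3 arc.py
```

```text
time: 18.37 position: [0.5943, 0.1635, 0.2113] tool_rot: [0.906, -0.422, 0.0, 0.001] ft_force: [-0.6, 0.3, 0.2] grip_width: 0.045 grip_force: 0.0 time: 19.03 position: [0.5951, 0.1645, 0.2137] tool_rot: [0.907, -0.422, 0.002, 0.0] ft_force: [-1.4, -2.2, 4.4] grip_width: 0.0156 grip_force: 12.0 19.0333 r 0.036431971409070535 keeper deg 113.10421652043716 [-1.4068 -2.1671  4.3644] 0.015591480026077752
10 [-0.0444  0.0655 -0.0003] -0.1111111111111111
20 [-0.0812  0.1347 -0.0006] -0.2222222222222222
30 [-0.1055  0.2093 -0.0008] -0.3333333333333333
40 [-0.1164  0.287  -0.001 ] -0.4444444444444444
50 [-0.1137  0.3654 -0.0011] -0.5555555555555556
60 [-0.0974  0.4421 -0.0012] -0.6666666666666666
70 [-0.0681  0.5149 -0.0012] -0.7777777777777778
80 [-0.0265  0.5814 -0.0011] -0.8888888888888888
90 [ 0.026   0.6397 -0.001 ] -1.0
100 [ 0.0878  0.688  -0.0008] -1.1111111111111112
110 [ 0.157   0.7249 -0.0006] -1.2222222222222223
120 [ 0.2316  0.7491 -0.0003] -1.3333333333333333
```

```bash

python3 -m inch '[-0.023,0.032,0,0,0,-0.055,-0.044,0.066,0,0,0,-0.111,-0.064,0.1,0,0,0,-0.167,-0.081,0.135,0,0,0,-0.222,-0.094,0.172,0,0,0,-0.278,-0.106,0.209,0,0,0,-0.333,-0.112,0.248,0,0,0,-0.389,-0.116,0.287,0,0,0,-0.444,-0.116,0.326,0,0,0,-0.5,-0.114,0.365,0,0,0,-0.556,-0.114,0.365,0,0,0,-0.556]' | tr '\n' ' '; python3 arc.py; python3 f.py
```

```text
time: 19.95 position: [0.5665, 0.1535, 0.2137] tool_rot: [1.0, 0.002, 0.002, 0.0] ft_force: [-2.2, 1.2, 5.4] grip_width: 0.0158 grip_force: 12.0 19.95 r 0.03693909682573698 keeper deg 63.615282480708004 [-2.1904  1.2479  5.3723] 0.015773425520141396
10 [-0.0405  0.0694 -0.0001] -0.1111111111111111
20 [-0.078   0.1382 -0.0003] -0.2222222222222222
30 [-0.1031  0.2126 -0.0004] -0.3333333333333333
40 [-0.1148  0.2901 -0.0004] -0.4444444444444444
50 [-0.1129  0.3686 -0.0004] -0.5555555555555556
60 [-0.0974  0.4455 -0.0003] -0.6666666666666666
70 [-0.0688  0.5185 -0.0002] -0.7777777777777778
-1.6240604490907313 4.355870223050711 3.688512298932437 [0.2384 0.3385 0.0232]
```

```bash

python3 -m inch '[-0.022,0.034,0,0,0,-0.055,-0.041,0.069,0,0,0,-0.111,-0.061,0.103,0,0,0,-0.167,-0.078,0.138,0,0,0,-0.222,-0.092,0.175,0,0,0,-0.278,-0.103,0.213,0,0,0,-0.333,-0.11,0.251,0,0,0,-0.389,-0.115,0.29,0,0,0,-0.444,-0.115,0.33,0,0,0,-0.5,-0.113,0.369,0,0,0,-0.556,-0.106,0.408,0,0,0,-0.61,-0.097,0.445,0,0,0,-0.65,-0.087,0.475,0,0,0,-0.68,-0.087,0.475,0,0,0,-0.68]' | tr '\n' ' '; python3 arc.py; python3 f.py
```

```text
time: 21.12 position: [0.5584, 0.1156, 0.2136] tool_rot: [0.86, 0.51, -0.0, 0.0] ft_force: [-5.3, 1.7, 8.6] grip_width: 0.0156 grip_force: 12.0 21.1167 r 0.03710516524497159 keeper deg 360.55358770501385 [-5.316   1.6765  8.621 ] 0.015557144155108624
10 [-0.0365  0.0721  0.    ] -0.1111111111111111
20 [-0.0717  0.1422  0.    ] -0.2222222222222222
30 [-0.0941  0.2174 -0.    ] -0.3333333333333333
40 [-0.1032  0.2953 -0.    ] -0.4444444444444444
50 [-0.0986  0.3736 -0.    ] -0.5555555555555556
60 [-0.0805  0.4499 -0.    ] -0.6666666666666666
70 [-0.0494  0.5219 -0.    ] -0.7777777777777778
80 [-0.0063  0.5875 -0.    ] -0.8888888888888888
90 [ 0.0476  0.6445 -0.    ] -1.0
100 [ 0.1105  0.6913 -0.0001] -1.1111111111111112
110 [ 0.1806  0.7265 -0.0001] -1.2222222222222223
120 [ 0.2558  0.749  -0.0001] -1.3333333333333333
130 [ 0.3337  0.758  -0.0001] -1.4444444444444444
140 [ 0.412   0.7534 -0.0001] -1.5555555555555556
150 [ 0.4883  0.7353 -0.0001] -1.6666666666666667
160 [ 0.5603  0.7042 -0.0001] -1.7777777777777777
170 [ 0.6258  0.6611 -0.0001] -1.8888888888888888
180 [ 0.6829  0.6072 -0
[... 254 characters left out ...]
555554
240 [ 0.7737  0.1665 -0.0001] -2.6666666666666665
250 [ 0.7426  0.0945 -0.0001] -2.7777777777777777
260 [ 0.6995  0.029  -0.0001] -2.888888888888889
270 [ 0.6456 -0.0281 -0.0001] -3.0
280 [ 0.5827 -0.0749 -0.0001] -3.111111111111111
290 [ 0.5126 -0.1101 -0.0001] -3.2222222222222223
300 [ 0.4374 -0.1325 -0.    ] -3.3333333333333335
310 [ 0.3595 -0.1416 -0.    ] -3.4444444444444446
320 [ 0.2812 -0.137  -0.    ] -3.5555555555555554
330 [ 0.2049 -0.1189 -0.    ] -3.6666666666666665
340 [ 0.1329 -0.0878 -0.    ] -3.7777777777777777
350 [ 0.0674 -0.0447 -0.    ] -3.888888888888889
360 [ 0.0103  0.0092 -0.    ] -4.0
-4.408849687582911 7.264167129493243 5.76075255652442 [0.2781 0.7943 0.1697]
```

```bash

python3 -m inch '[-0.01,0.011,0,0,0,0,-0.02,0.023,0,0,0,0,-0.02,0.023,0,0,0,0]' | tail -3|tr '\n' ' '; python3 arc.py|head -1; python3 - <<'E'
from kin import *
print(get_obs()["ft_force"]@LY)
E
```

```text
ft_force: [-6.6, 5.5, 9.2] grip_width: 0.0155 grip_force: 12.0 21.3667 r 0.0372634985775513 keeper deg 359.94325532730943 [-6.5753  5.4541  9.1544] 0.015509281760777396
7.390654882300352
```

The force climbs while the handle stands still, so it is at its stop. I'll release and rise.

```bash

python3 -m inch '[0,0,0,0,0,0,0,0,0,0,0,0,0,0,0,0,0,0,0,0,0,0,0,0,0,0,0,0,0,0,0,0,0,0,0,0]' 45 | tail -3|tr '\n' ' '
python3 -m inch '[0,0,-0.2,0,0,0,0,0,-0.5,0,0,0,0,0,-0.8,0,0,0,0,0,-1,0,0,0,0,0,-1,0,0,0]' | tail -3|tr '\n' ' '
python3 -m inch '[0,0,-0.4,0,0,0,0,0,-0.8,0,0,0,0,0,-1,0,0,0,0,0,-1,0,0,0]' | tail -3|tr '\n' ' '
python3 - <<'E'
from kin import *
o=get_obs();R0=R.from_quat(o["tool_rot"]).as_matrix();print(o["position"],o["time"],R0.T@np.array([-.1,-.25,0])/.08,R0.T)
E
```

```text
ft_force: [-0.3, -0.2, 0.2] grip_width: 0.0429 grip_force: 0.0 ft_force: [0.5, -1.0, 0.1] grip_width: 0.0449 grip_force: 0.0 ft_force: [0.8, -0.2, 0.6] grip_width: 0.0449 grip_force: 0.0 [0.5622 0.1128 0.3765] 22.6167 [-3.3416  0.4022 -0.0097] [[ 0.4796  0.8775  0.0042]
 [ 0.8774 -0.4797  0.0109]
 [ 0.0116 -0.0015 -0.9999]]
```

Move aside to uncover the view for both cameras.

```bash

for i in 1 2 3 4; do python3 -m inch '[-0.4,0.05,0,0,0,0,-0.85,0.1,0,0,0,0,-1,0.12,0,0,0,0]' >/dev/null; done
python3 look.py 6; python3 - <<'E'
import cv2,numpy as np
from kin import *
print(get_obs()["time"],get_obs()["position"])
a=cv2.imread("pics/top6.png")[180:330,235:385];b=cv2.imread("pics/scene6.png")[175:295,265:385]
cv2.imwrite("pics/end.png",np.hstack([cv2.resize(x,(400,400),interpolation=cv2.INTER_CUBIC) for x in(a,b)]))
for c in("top","scene"): print(c,proj(c,tw(v,[[.036,.046,.182],[-.03,.046,.182],[0,.046,.226]])))
for t in("bottle","jobtray","case"):
    d=cut_out("top",t)[:2];print(t,[x["bbox"] for x in d])
E
```

```text
23.7167 [ 0.4399 -0.1879  0.3717]
top [[283.1748 247.2204]
 [294.935  279.4947]
 [288.2353 262.2217]]
scene [[352.8104 204.7347]
 [334.0283 185.4082]
 [343.0093 181.5053]]
bottle [[401.5, 174.5, 434.7, 208.9]]
jobtray [[146.6, 276.4, 239.0, 360.5]]
case [[313.7, 298.4, 330.6, 318.4], [264.9, 144.9, 339.0, 187.5]]
```

View pics/end.png

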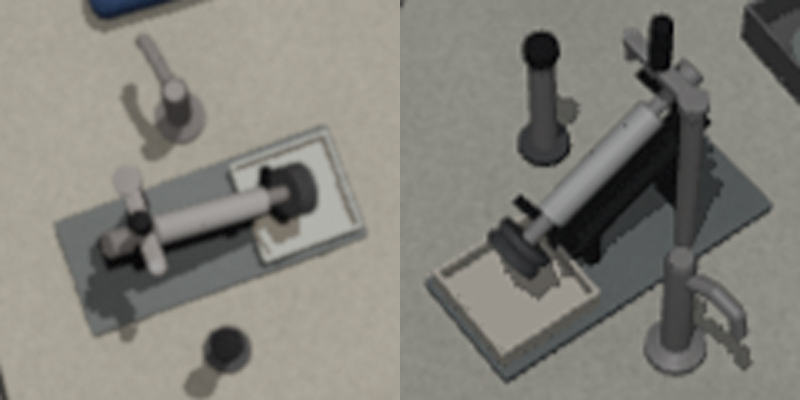

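The last picture shows the wheel low over the drip tray and the spindle in both forks. The keeper tip at (155,265) lies across the upper fork, within about 2 px of where a closed keeper projects. The bottle, job tray and case are unmoved.

```bash
python3 -c "
from rig import *
print(hand_in())"
```

```text
the job is handed in; nothing more can be done
None
```

The job is handed in: the spindle lies in both forks with the wheel at the low end over the drip tray, the keeper is at its stop across the upper fork, and nothing else was disturbed (about 24 s on the robot's clock).

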